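# Clear the dollhouse maker's work board

## Task

First take the turned post off the grey work board and stand it in the hole of the graded row that fits its diameter, right down to the bottom. Then take the scraper block by its handle and wipe all three offcuts off the board into the trough along its edge, never touching the offcuts with the fingers. Finally set the scraper block upright, wholly on its cork pad along the pad's length, and let go; leave the calipers, the jar and the sideboard where they are.

Things in the scene. Friction and masses are not known exactly. Their poses are not given: they have to be found in the camera images.
- board: Fixed work board: a flat grey deck 236 mm (its x) by 260 mm (its y), top 50 mm above the desk. Origin: centre of the deck's underside, on the desk. Two wooden fences, 8 mm thick and 8 mm high above the deck, run along y at the deck's two x edges, 220 mm apart inside. The +y end is open (no fence); at the -y end (y = -130 mm) the deck drops straight into the trough.
- board_trough (a point): Centre of the trough's floor, 6 mm above the desk; axes as the board's. The wooden trough runs along the deck's -y edge, is 220 mm (x) by 97 mm (y) inside, 44 mm lower than the deck, its outer walls as high as the deck (50 mm).
- post: Turned pale pine post standing on the deck, round, 110 mm tall. Diameter 24 mm over the lowest 40 mm (edge chamfered 1.5 mm) and over the top 45 mm, 18 mm waist between. Origin: centre of its foot; z up along the post.
- chip1: Dark oak offcut, a flat block 70 x 26 x 12 mm (x, y, z), lying loose on the deck at any yaw, 16 g. Origin: centre of its underside.
- chip2: Dark oak offcut, a stick 62 x 20 x 16 mm (x, y, z), lying loose on the deck at any yaw, 15 g. Origin: centre of its underside.
- chip3: Dark oak offcut of stepped moulding, 65 x 30 x 14 mm (x, y, z), lying loose on the deck at any yaw, 16 g. Origin: centre of its underside.
- scraper: Scraper block, 82 mm tall, about 180 g: a wooden block 140 mm (its x) by 28 mm (y) by 30 mm (z) with a flat steel sole, and on top in its middle a dark upright handle 80 mm (x) by 20 mm (y), from 30 to 82 mm above the sole, to be pinched across y. Same both ways round. Stands on the cork pad. Origin: centre of the sole; z up.
- pad: Fixed cork pad, 190 mm (its x) by 80 mm (y), 6 mm thick, on the desk. Origin: centre of its underside.
- gauge_hole0 (a point): Centre of the mouth of the smallest hole, for 18 mm parts, in the graded row: a fixed pale pine block 200 mm (x) by 60 mm (y) by 45 mm tall standing on the desk, with four round upright holes in line along x, each 2.5 mm wider than its nominal part and 35 mm deep. Holes grow towards +x. z up, mouth 45 mm above the desk.
- gauge_hole1 (a point): Centre of the mouth of the second hole, for 24 mm parts (26.5 mm wide), 40 mm from hole 0; else as hole 0.
- gauge_hole2 (a point): Centre of the mouth of the third hole, for 30 mm parts (32.5 mm wide), 45 mm from hole 1; else as hole 0.
- gauge_hole3 (a point): Centre of the mouth of the largest hole, for 36 mm parts (38.5 mm wide), 51 mm from hole 2; else as hole 0.
- calipers: Bystander: brass calipers lying flat on the desk, 160 mm long (y), about 60 mm wide, 7 mm thick. Origin on the desk at the middle of the beam.
- jar: Bystander: amber glass jar with a steel cap, 60 mm across, 75 mm tall. Origin: centre of its underside.
- sideboard: Bystander: dark oak dollhouse sideboard, 50 mm (x) by 126 mm (y), 75 mm tall. Origin: centre of its underside.
Mind the look-alikes: they are no part of the job. Several things have the shape of the scraper; the one meant has the colours described above.

How it is judged:
On the way, in this order (a step that is already met when the one before it is completed fails the run):
1. the post stands let go in the hole that fits it, at the bottom (horizontal distance between post and gauge_hole1 below 0.006 m and z of post in the frame of gauge_hole1 below -0.025 m and angle between post's own z axis and vertical below 0.15 rad and contact force between the fingers and post below 0.1 N), for 0.2 s.
2. the scraper block is held clear of its pad, the offcuts still on the deck (contact force between the fingers and scraper above 1 N and z of scraper in the frame of pad above 0.02 m and z of each of chip1, chip2, chip3 in the frame of board above 0.047 m), for 0.2 s.
3. all offcuts lie in the trough while the scraper block is still held (contact force between the fingers and scraper above 1 N and x of chip1 in the frame of board_trough between -0.118 and 0.118 m and y of chip1 in the frame of board_trough between -0.055 and 0.055 m and z of each of chip1, chip2, chip3 in the frame of board_trough below 0.041 m and x of chip2 in the frame of board_trough between -0.118 and 0.118 m and y of chip2 in the frame of board_trough between -0.055 and 0.055 m and x of chip3 in the frame of board_trough between -0.118 and 0.118 m and y of chip3 in the frame of board_trough between -0.055 and 0.055 m), for 0.2 s.
At the end, for the whole second after the job is handed in: Offcuts at rest in the trough, below the deck; post in the 24 mm hole, 25 mm deep or more, within 6 mm and 0.15 rad of its axis; scraper at rest, its centre within 26 mm of the pad centre, sole within 4 mm of the pad top, within 0.08 rad of upright and 0.4 rad of the pad length (x of chip1 in the frame of board_trough between -0.118 and 0.118 m and y of chip1 in the frame of board_trough between -0.055 and 0.055 m and z of each of chip1, chip2, chip3 in the frame of board_trough below 0.041 m and x of chip2 in the frame of board_trough between -0.118 and 0.118 m and y of chip2 in the frame of board_trough between -0.055 and 0.055 m and x of chip3 in the frame of board_trough between -0.118 and 0.118 m and y of chip3 in the frame of board_trough between -0.055 and 0.055 m and linear speed of each of chip1, chip2, chip3 below 0.03 m/s and horizontal distance between post and gauge_hole1 below 0.006 m and z of post in the frame of gauge_hole1 below -0.025 m and angle between post's own z axis and vertical below 0.15 rad and horizontal distance between scraper and pad below 0.026 m and z of scraper in the frame of pad below 0.01 m and angle between scraper's own z axis and vertical below 0.08 rad and angle between the x axis of scraper and the x axis of pad, either way round below 0.4 rad and linear speed of scraper below 0.02 m/s); the robot touches nothing.
It fails at once if the fingers press on an offcut (contact force between the fingers and chip1 above 1 N or contact force between the fingers and chip2 above 1 N or contact force between the fingers and chip3 above 1 N).
It fails at once if the calipers, the jar or the sideboard is moved more than 15 mm (distance of any of calipers, jar, sideboard from where it was at the start of the episode above 0.015 m).
It also fails if it takes over 72 s, if anything falls off the work surface, if the arm or the gripper's body presses on something with over 40 N, if the wrist force passes 120 N, or if a joint passes its speed limit or range.

## Robot

A 6-joint arm with a two-finger parallel gripper is mounted at the origin on the work surface. World frame = base frame: x ahead of the robot, y to its left, z up, the work surface at z = 0. Lengths are in m, angles in rad, forces in N, time in s.
With the tool pointing down it reaches from about 0.425 to 0.95 m from the base axis. Payload 3.5 kg.
Tool frame: the origin (TCP) lies midway between the tips of the shut fingers; the grasp point (between the pads) lies 19 mm behind it; z points along the fingers, y is the line along which they close (so a half turn about z gives the same grasp; the last joint's range is limited). The gripper opens to 85 mm and grips with 20 to 120 N. Pads are 22 mm wide; open, the fingers measure 114 mm over their backs; the gripper's body (76 mm by 85 mm) begins 54 mm behind the grasp point. The pads swing forward as they close: fully open they stand 13 mm farther back than shut.
Start: joints at [-1.36, 0.286, 1.577, -0, 1.279, -0.15], TCP at [0.238, -0.632, 0.231] pointing down, gripper open.
Joint ranges: [-2.77, 2.77], [-0.9, 2.22], [0.21, 2.48], [-1.53, 4.67], [0.24, 2.81], [-2.84, 2.84]. Speed limits (rad/s): [2.79, 2.79, 3.14, 3.14, 3.14, 3.14].

## Interface

Orientations are given as a unit quaternion [x, y, z, w].
In Python, from plant import get_state, read_camera, ctrl gives the robot as it stands.
- The arm moves only by the shell command python3 -m crank 'ROWS' [FORCE]. ROWS is JSON, a list of rows, each a list of 3 entries, a list of its own where there are three numbers: the shift along the tool's x, y, z in mm, then the turn about the tool's z in degrees, then the closure in counts, from 0 (fully open) to 255 (shut). In form: [[[tx, ty, tz], yaw, claw], ...]. A call has 1 to 10 rows; each row is the pose to reach, as a shift and turn from the pose commanded when the call began, along the tool's axes at that moment; what a row does not reach only later rows make up. A row lasts 1/10 s, in which the tool goes at most 50 mm and 8.59 degrees, less where a joint would pass 70% of its speed; a pose out of reach is approached as far as the arm can. A call with a gripper value outside its range is refused whole. The fingers move at their own pace and stop on an object; FORCE is the grip in N (left out, the last holds). Time passes only in rows, so rows that repeat a pose let the fingers close. It gives the time, the measured TCP pose, the force, the opening and the grip force at its end, in the units of the state.
- get_state(): the state, without advancing time (a new reading comes with each control period).
- read_camera(name): name is "side" or "top"; returns a dict with "frame" (384x512x3 uint8, blue, green, red), "range_z" (384x512 float32, m along the optical axis (not along the pixel's ray), 0 where there is no reading), "vfov" (degrees; the focal length in pixels is half the picture's height over the tangent of half this angle, whatever the lens; pixels are square), "cx", "cy" (the principal point, pixels), "k1" (the pictures are not rectified: a ray, as slopes to the right and down, at radius r is drawn at 1 + k1 r^2 times it, then the intrinsics apply), "origin" and "orientation" of the camera in the world. Camera axes: x right, y down, z forward; pixel columns grow to the right and rows downward; lengths in m; the calibration is good to about 2 mm. A picture is of the moment at which its call begins.
- ctrl.sign_off(): hands the job in; it is judged then, once.
The state is a dict: "time": time; "qpos": joint angles; "dq": joint speeds; "joint_efforts": joint torques, N m; "eef_pos": TCP position; "tcp_rot": TCP orientation; "contact_force": force on the tool from outside, world axes, zero at the start; "wrist_torque": the same for the moment, N m; "opening": opening from 0.0 (shut) to 1.0 (fully open); "finger_force": force on a finger pad.
Only numpy, scipy, OpenCV 4.12 (cv2) and the standard library are available. Lean on these libraries where they do the work, as an engineer would, in place of code of your own. Each camera call takes 0.05 s, during which the arm holds its last target. There are 200 camera calls.

## Working session

There is one attempt and no reset: what is moved stays moved. The work goes in short steps, Python scripts to look and compute and a shell command to move; the robot and the scene stay as the last step left them, time stands still between calls to the robot, and variables do not carry over. Pictures are saved under pics/ and viewed, at most 10 in all, crops included, and the job is handed in when it is done.

```bash
ls; mkdir -p pics
cat > h.py <<'E'
import numpy as np, cv2
from plant import get_state, read_camera, ctrl
from scipy.spatial.transform import Rotation as R
def cam(n):
    c=read_camera(n); h=c["frame"].shape[0]
    c["f"]=h/2/np.tan(np.radians(c["vfov"])/2); c["Rm"]=R.from_quat(c["orientation"]).as_matrix(); c["o"]=np.array(c["origin"]); return c
def slopes(c,uv):
    uv=np.atleast_2d(np.asarray(uv,float)); d=np.stack([(uv[:,0]-c["cx"])/c["f"],(uv[:,1]-c["cy"])/c["f"]],1)
    s=d.copy()
    for _ in range(30): s=d/(1+c["k1"]*(s**2).sum(1,keepdims=True))
    return s
def onplane(c,uv,z):
    s=slopes(c,uv); r=np.c_[s,np.ones(len(s))]@c["Rm"].T
    return c["o"]+r*((z-c["o"][2])/r[:,2])[:,None]
def cloud(c):
    h,w=c["range_z"].shape; u,v=np.meshgrid(np.arange(w),np.arange(h))
    s=slopes(c,np.c_[u.ravel(),v.ravel()]); z=c["range_z"].ravel()
    P=(np.c_[s,np.ones(len(s))]*z[:,None])@c["Rm"].T+c["o"]; P[z==0]=np.nan
    return P.reshape(h,w,3)
def proj(c,P):
    q=(np.atleast_2d(P)-c["o"])@c["Rm"]; s=q[:,:2]/q[:,2:]; s=s*(1+c["k1"]*(s**2).sum(1,keepdims=True))
    return s*c["f"]+[c["cx"],c["cy"]]
E
python3 - <<'E'
from h import *
for n in ("top","side"):
    c=cam(n); print(n,c["o"],c["Rm"].round(3).tolist(),c["f"],c["k1"],c["cx"],c["cy"])
    cv2.imwrite(f"pics/{n}0.png",cv2.resize(c["frame"],(800,600),interpolation=cv2.INTER_CUBIC)); np.save(n+"0.npy",c,allow_pickle=True)
s=get_state();print(s)
E
```

```text
pics
top [0.44891468 0.08054545 1.29458558] [[0.003, -0.992, 0.128], [-1.0, -0.003, 0.005], [-0.004, -0.128, -0.992]] 412.4364593817851 -4.317429562028361e-05 253.57924042051116 199.42528363562937
side [ 0.51063226 -0.98753265  0.75469864] [[0.996, -0.058, 0.061], [-0.083, -0.538, 0.839], [-0.017, -0.841, -0.54]] 425.0496585383967 -0.09908103244613937 251.41140959330392 191.2447437574242
{'time': 0.1, 'qpos': array([-1.35999466e+00,  2.87101770e-01,  1.57807145e+00, -2.98629750e-05,
        1.27861928e+00, -1.50013907e-01]), 'dq': array([-0.00076559, -0.00202489, -0.00408404,  0.00087153,  0.00079715,
       -0.00105786]), 'joint_efforts': array([ 7.62380096e-04, -4.07293653e+01, -2.93699294e+01, -1.50648025e-04,
        3.40145118e-03,  1.40201723e-05]), 'eef_pos': array([ 0.23818191, -0.63092176,  0.23004693]), 'tcp_rot': array([ 9.83769235e-01,  1.79434896e-01, -4.77130948e-05, -1.09897984e-03]), 'contact_force': array([-0.01922123, -0.51076358, -0.0743123 ]), 'wrist_torque': array([-4.06338506e-02, -2.34406527e-05,  3.03640623e-03]), 'finger_force': 0.0, 'opening': 0.9964084589508854}
```

View pics/top0.png

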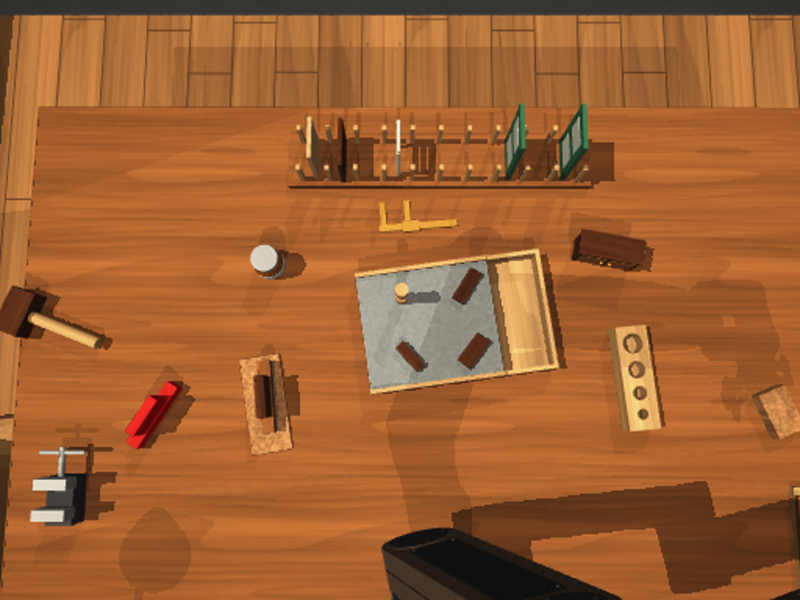

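View pics/side0.png

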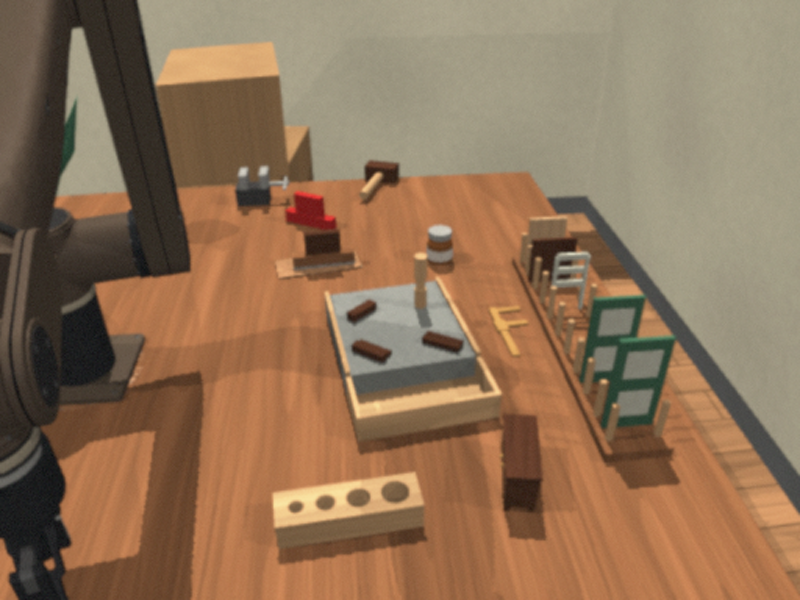

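The top picture (800 px wide) shows these things:
- **Board and trough:** deck centre about (432,327), trough on the right about (526,312).
- **Post:** about (402,292).
- **Offcuts:** (467,286), (411,356) and (474,351).
- **Graded row:** (637,378), with the largest hole at the top (632,343) and the 24 mm hole at about (639,393).
- **Bystanders:** calipers (415,217), jar (266,260), sideboard (611,250).

Two things have the scraper's shape: the wooden one with a dark handle on the cork pad at (265,400), and the red one at (155,413). The wooden one fits by its colours and by standing on the pad. I'll confirm it in a crop while measuring.

```bash
cat > m.py <<'E'
from h import *
c=np.load("top0.npy",allow_pickle=True).item(); P=cloud(c); Z=P[...,2]; k=1/1.5625
def box(x0,y0,x1,y1):
    m=np.zeros(Z.shape,np.uint8); m[int(y0*k):int(y1*k),int(x0*k):int(x1*k)]=1; return m
hsv=cv2.cvtColor(c["frame"],cv2.COLOR_BGR2HSV); g=c["frame"].max(2)
def rect(m,z,name,n=1):
    cs,_=cv2.findContours(m.astype(np.uint8),cv2.RETR_EXTERNAL,cv2.CHAIN_APPROX_NONE)
    for q in sorted(cs,key=cv2.contourArea)[-n:]:
        w=onplane(c,q[:,0,:],z)[:,:2]; r=cv2.minAreaRect((w*1000).astype(np.float32))
        M=cv2.moments(q); print(name,"px",(M['m10']/M['m00']/k).__round__(),(M['m01']/M['m00']/k).__round__(),"ctr",np.round(r[0],1),"size",np.round(r[1],1),"ang",round(r[2],1))
b=box(350,240,570,400)
rect((b>0)&(abs(Z-.05)<.006)&(hsv[...,1]<70),.05,"deck")
rect((b>0)&(Z>.02),.055,"boardall")
rect((box(340,270,505,390)>0)&(hsv[...,1]>110)&(g<110),.063,"chips",3)
m=(b>0)&(Z>.145); rect(m,.16,"posttop")
m=(box(590,310,680,450)>0)&(Z>.036); rect(m,.045,"gauge"); 
top=cv2.morphologyEx(m.astype(np.uint8),cv2.MORPH_CLOSE,np.ones((3,3)))
rect((box(620,328,655,425)>0)&(g<135),.045,"holes",4)
rect((box(220,340,310,470)>0)&(Z>.06),.088,"handle")
rect((box(220,340,310,470)>0)&(Z>.003),.006,"pad+")
rect((box(220,340,310,470)>0)&(Z>.003)&(hsv[...,2]>110),.006,"padbright")
for n,(x0,y0,x1,y1) in dict(jar=(240,230,290,290),cal=(370,195,465,240),side=(565,225,655,275)).items(): rect((box(x0,y0,x1,y1)>0)&(Z>.004),.0,n)
im=[cv2.resize(c["frame"][int(a*k):int(a*k)+80,int(d*k):int(d*k)+110],(440,320),interpolation=cv2.INTER_CUBIC) for d,a in ((120,340),(560,315))]
cv2.imwrite("pics/crop.png",cv2.resize(np.hstack(im),(800,291)))
E
python3 m.py
```

```text
deck px 428 324 ctr [587.   24.1] size [218.2 258. ] ang 8.1
boardall px 455 320 ctr [594.1 -27.3] size [236.8 363.4] ang 8.1
chips px 410 356 ctr [522.7  60.5] size [59. 19.] ang 45.1
chips px 466 285 ctr [660.7 -49. ] size [25.1 69.6] ang 58.4
chips px 473 350 ctr [534.7 -61.2] size [30.3 65.6] ang 52.8
posttop px 401 289 ctr [634.5  78.1] size [25.4 19.5] ang 0.1
gauge px 637 378 ctr [ 484.3 -376.3] size [199.7  63.5] ang 5.8
holes px 643 413 ctr [ 415.3 -385.9] size [14.8 15.2] ang 0.2
holes px 650 345 ctr [ 536.8 -406.6] size [91.2  6.5] ang 5.4
holes px 633 342 ctr [ 550. -371.] size [33.4 33.7] ang 0.2
holes px 639 393 ctr [ 453.8 -381.7] size [20.8 21.3] ang 0.2
handle px 261 396 ctr [446.1 338. ] size [79.5 25.4] ang 7.1
pad+ px 265 404 ctr [428.1 346.8] size [202.2  89.6] ang 6.6
padbright px 265 404 ctr [429.5 346.1] size [202.8  84.5] ang 9.1
jar px 267 261 ctr [719.9 351.4] size [77.1 63.3] ang 31.6
cal px 402 224 ctr [806.8  75.5] size [44.1 94. ] ang 2.6
side px 608 249 ctr [ 745.8 -346.8] size [149.4  72.8] ang 80.1
```

View pics/crop.png

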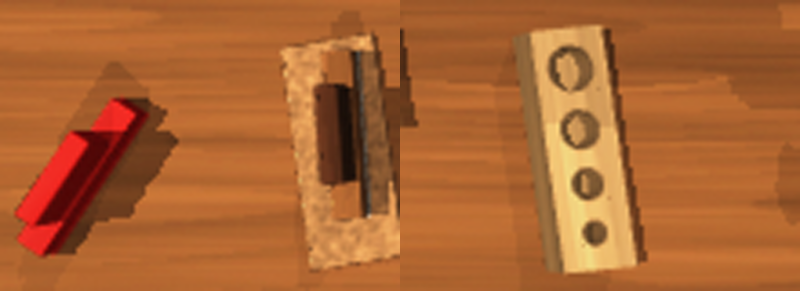

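The crop confirms it: the wooden block with the dark handle on cork (left half, about (340,135)) is the scraper, and the all-red one (80,180) is a look-alike. The right half shows the four holes, with the 24 mm one second from the bottom at (588,184). Next I'll cross-check in the side view.

```bash
cat > m2.py <<'E'
from h import *
import m
print("---side")
c=np.load("side0.npy",allow_pickle=True).item(); m.c=c; P=cloud(c); Z=P[...,2]; m.Z=Z; k=m.k
hsv=cv2.cvtColor(c["frame"],cv2.COLOR_BGR2HSV); g=c["frame"].max(2)
# post: rows spanning top section -> left/right columns -> mid column ray vs top-view axis
mk=(m.box(400,240,440,320)>0)&(Z>.118)&(Z<.158)&(P[...,0]>.6)&(P[...,0]<.68)
v,u=np.nonzero(mk); print("post px",u.mean()/k,v.mean()/k,"cloud x",np.percentile(P[mk][:,0],[2,50,98]),"y",np.percentile(P[mk][:,1],[2,50,98]),"n",mk.sum())
mid=[(u[v==r].min()+u[v==r].max())/2 for r in np.unique(v)]; print("mid",np.mean(mid),"w",[np.sum(v==r) for r in np.unique(v)])
print("pixel ray at y=.078-.0:",[onplane(c,[[np.mean(mid),v.mean()]],z)[0].round(4).tolist() for z in (.13,.14,.15)])
m.rect((m.box(275,475,425,520)>0)&(g<125),.045,"holes",6)
mm=(m.box(265,460,435,560)>0)&(abs(Z-.045)<.004); m.rect(mm,.045,"gtop")
mm=(m.box(295,225,345,262)>0)&(g<90)&(Z>.03); m.rect(mm,.07,"handle"); print("handle cloud",np.percentile(P[mm],[3,50,97],axis=0).round(3).tolist())
# top-view cloud checks
c=np.load("top0.npy",allow_pickle=True).item(); P=cloud(c); Z=P[...,2]
a=(m.box(220,340,310,470)>0)&(Z>.082); q=P[a]; print("handle top px z",np.median(q[:,2]),cv2.minAreaRect((q[:,:2]*1000).astype(np.float32)))
b=(m.box(350,240,570,400)>0)&(Z>.154); q=P[b]; print("post top",np.median(q,0),q[:,:2].min(0),q[:,:2].max(0),len(q))
a=(m.box(220,340,310,470)>0)&(abs(Z-.006)<.004); m.c=c; m.rect(a,.006,"padtop"); q=P[a];print(cv2.minAreaRect((q[:,:2]*1000).astype(np.float32)))
a=(m.box(590,310,680,450)>0)&(abs(Z-.045)<.003);q=P[a];print("gauge top",cv2.minAreaRect((q[:,:2]*1000).astype(np.float32)))
E
python3 m2.py | sed -n '/---side/,$p'
cat > t.py <<'E'
import sys
from h import *
s=get_state(); Rm=R.from_quat(s["tcp_rot"]).as_matrix(); x,y,z,a=map(float,sys.argv[1:5])
d=Rm.T@(np.array([x,y,z])-s["eef_pos"]*1000); h=np.degrees(np.arctan2(Rm[1,0],Rm[0,0]))
print("t",s["time"],"pos",(s["eef_pos"]*1000).round(1),"head",h.round(1),"F",s["contact_force"].round(1),"open",round(s["opening"],3),"-> shift",d.round(1),"yaw",round(h-a,1))
E
python3 t.py 636 78 220 8.1
```

```text
---side
post px 419.89889705882354 268.35171568627453 cloud x [0.62763151 0.63817782 0.65130358] y [0.06153301 0.06710045 0.07716132] n 102
mid 268.8333333333333 w [np.int64(1), np.int64(2), np.int64(4), np.int64(9), np.int64(9), np.int64(8), np.int64(8), np.int64(8), np.int64(8), np.int64(8), np.int64(8), np.int64(8), np.int64(8), np.int64(8), np.int64(5)]
pixel ray at y=.078-.0: [[0.64, 0.0822, 0.13], [0.6379, 0.0651, 0.14], [0.6359, 0.048, 0.15]]
t 0.1 pos [ 238.2 -630.9  230. ] head 20.7 F [-0.  -0.5 -0.1] open 0.996 -> shift [ 622.5 -522.8   11.4] yaw 12.6Traceback (most recent call last):
  File "m2.py", line 11, in <module>
    m.rect((m.box(275,475,425,520)>0)&(g<125),.045,"holes",6)
    ~~~~~~^^^^^^^^^^^^^^^^^^^^^^^^^^^^^^^^^^^^^^^^^^^^^^^^^^^
  File "m.py", line 10, in rect
    M=cv2.moments(q); print(name,"px",(M['m10']/M['m00']/k).__round__(),(M['m01']/M['m00']/k).__round__(),"ctr",np.round(r[0],1),"size",np.round(r[1],1),"ang",round(r[2],1))
                                       ~~~~~~~~^~~~~~~~~
ZeroDivisionError: float division by zero
```

```bash
sed -i "s/M=cv2.moments(q);/M=cv2.moments(q); M['m00']+=1e-9;/" m.py; python3 m2.py | sed -n '/---side/,$p' | tail -n +5
```

```text
holes px 0 0 ctr [ 513.4 -374.1] size [3.6 0. ] ang 124.0
holes px 296 507 ctr [ 417.2 -387.2] size [8.  8.4] ang 85.2
holes px 325 504 ctr [ 457.1 -385.3] size [8.  8.4] ang 85.0
holes px 358 500 ctr [ 502.6 -381.3] size [13.5 15. ] ang 84.7
holes px 397 493 ctr [ 556.  -376.8] size [31.2 22. ] ang 47.4
holes px 401 514 ctr [ 544.8 -414.5] size [80.1 15.3] ang 5.3
gtop px 346 500 ctr [ 487.3 -381.3] size [201.1  67.4] ang 5.3
handle px 322 245 ctr [451.8 311.4] size [ 75.1 120.9] ang 4.3
handle cloud [[0.415, 0.323, 0.032], [0.451, 0.33, 0.06], [0.485, 0.337, 0.088]]
handle top px z 0.08741933593828355 ((445.72314453125, 340.6315612792969), (79.19804382324219, 20.424772262573242), 5.829137325286865)
post top [0.63608504 0.07808146 0.15979002] [0.62428005 0.0682613 ] [0.64808068 0.08784695] 60
padtop px 265 404 ctr [426.2 347.7] size [131.5 213.4] ang 86.1
((433.1999816894531, 351.183837890625), (254.47145080566406, 179.4841766357422), 1.2557371854782104)
gauge top ((484.3808898925781, -377.327880859375), (199.99720764160156, 62.42690658569336), 5.752771377563477)
```

```bash
python3 -m crank '[[[50,-40,0],8,0],[[100,-80,0],12.6,0],[[150,-125,0],12.6,0],[[190,-165,0],12.6,0],[[230,-205,0],12.6,0],[[270,-245,0],12.6,0],[[310,-285,0],12.6,0],[[345,-320,0],12.6,0],[[380,-355,0],12.6,0],[[400,-375,0],12.6,0]]' 30 ; python3 t.py 638 78 230 8.1
```

```text
time: 1.1
eef_pos: [0.4602, -0.1818, 0.231]
tcp_rot: [0.998, 0.07, -0.0, -0.0]
contact_force: [1.0, 0.3, 0.5]
opening: 1.0
finger_force: 0.0
t 1.1 pos [ 460.2 -181.8  231. ] head 8.1 F [1.  0.3 0.5] open 1.0 -> shift [ 212.4 -232.3    1. ] yaw -0.0
```

```bash
python3 -m crank '[[[35,-35,0],0,0],[[70,-75,0],0,0],[[105,-110,0],0,0],[[140,-150,0],0,0],[[175,-190,0],0,0],[[200,-220,0],0,0],[[211.5,-232.3,0],0,0],[[211.5,-232.3,0],0,0],[[211.5,-232.3,40],0,0],[[211.5,-232.3,75],0,0]]' 
python3 -m crank '[[[0,0,37],0,0],[[0,0,37],0,0],[[0,0,37],0,80],[[0,0,37],0,255],[[0,0,37],0,255],[[0,0,37],0,255],[[0,0,37],0,255],[[0,0,37],0,255]]' 40 
python3 t.py 637 78 200 8.1
```

```text
time: 2.1
eef_pos: [0.6368, 0.0744, 0.1564]
tcp_rot: [0.998, 0.07, 0.001, 0.0]
contact_force: [-0.4, 0.6, 0.0]
opening: 0.998
finger_force: 0.0
time: 2.9
eef_pos: [0.638, 0.0758, 0.1214]
tcp_rot: [0.998, 0.071, 0.002, 0.0]
contact_force: [-0.0, 0.0, 5.4]
opening: 0.27
finger_force: 39.1
t 2.9 pos [638.   75.8 121.4] head 8.1 F [-0.   0.   5.4] open 0.27 -> shift [ -0.4  -2.3 -78.6] yaw -0.0
```

```bash
python3 -m crank '[[[0,0,-30],0,255],[[0,0,-60],0,255],[[0,0,-60],0,255],[[0,0,-60],0,255]]'
python3 - <<'E'
from h import *
print((get_state()["eef_pos"]*1000).round(1))
E
python3 t.py 456 -382.5 181 8.1
```

```text
time: 3.3
eef_pos: [0.637, 0.0759, 0.1797]
tcp_rot: [0.998, 0.07, 0.001, 0.0]
contact_force: [-0.2, 0.6, 0.3]
opening: 0.271
finger_force: 39.2
[637.   75.9 179.7]
t 3.3 pos [637.   75.9 179.7] head 8.1 F [-0.2  0.6  0.3] open 0.271 -> shift [-243.6  428.4   -1.5] yaw -0.0
```

```bash
python3 -m crank '[[[-20,36,0],0,255],[[-45,76,0],0,255],[[-70,118,0],0,255],[[-95,160,0],0,255],[[-120,205,0],0,255],[[-145,250,0],0,255],[[-170,295,0],0,255],[[-190,335,0],0,255],[[-210,370,0],0,255],[[-225,398,0],0,255]]' 
python3 -m crank '[[[-10,16,0],0,255],[[-18,30,0],0,255],[[-18,30,0],0,255],[[-18,30,0],0,255]]'; python3 t.py 456 -382.5 181 8.1
cat > post.py <<'E'
from h import *
s=get_state(); tc=s["eef_pos"]
for n in ("top","side"):
    c=cam(n); np.save(n+"1.npy",c,allow_pickle=True)
    # lower part of post below fingers
    h=cv2.cvtColor(c["frame"],cv2.COLOR_BGR2HSV)
    a=proj(c,tc)[0]; f=proj(c,tc-[0,0,.075])[0]; g=proj(c,[.456,-.3825,.045])[0]; print(n,"tip",a.round(),"foot",f.round(1),"hole",g.round(1))
    P=cloud(c); m=(abs(P[...,0]-tc[0])<.03)&(abs(P[...,1]-tc[1])<.03)&(P[...,2]>tc[2]-.075)&(P[...,2]<tc[2]-.006)
    for z0,z1 in ((-.072,-.036),(-.028,-.01)):
        q=P[m&(P[...,2]-tc[2]>z0)&(P[...,2]-tc[2]<z1)]
        if len(q)>5: print(len(q),"rel x",np.percentile(q[:,0]-tc[0],[3,50,97]).round(4),"y",np.percentile(q[:,1]-tc[1],[3,50,97]).round(4))
    x,y=int(g[0]),int(g[1]); cr=c["frame"][max(0,y-70):y+40,max(0,x-60):x+60]; cv2.imwrite(f"pics/post_{n}.png",cv2.resize(cr,None,fx=4,fy=4,interpolation=cv2.INTER_CUBIC))
a,b=[cv2.imread(f"pics/post_{n}.png") for n in ("top","side")]; hh=min(a.shape[0],b.shape[0]); ab=np.hstack([a[:hh],b[:hh]]); cv2.imwrite("pics/post.png",cv2.resize(ab,(800,int(800*hh/ab.shape[1]))))
E
python3 post.py
```

```text
time: 4.3
eef_pos: [0.4677, -0.3511, 0.1767]
tcp_rot: [0.998, 0.07, -0.001, -0.002]
contact_force: [0.7, 0.9, -0.4]
opening: 0.267
finger_force: 39.3
time: 4.7
eef_pos: [0.4566, -0.3811, 0.1787]
tcp_rot: [0.998, 0.071, -0.0, -0.001]
contact_force: [-0.3, -0.4, -0.1]
opening: 0.269
finger_force: 39.3
t 4.7 pos [ 456.6 -381.1  178.7] head 8.1 F [-0.3 -0.4 -0.1] open 0.269 -> shift [-0.7  1.3 -2.3] yaw -0.0
top tip [428. 250.] foot [416.8 250.5] hole [409.7 250.8]
25 rel x [-0.0108  0.0011  0.0096] y [0.0053 0.0108 0.0134]
side tip [203. 275.] foot [205.6 301.8] hole [207.5 321.5]
138 rel x [-0.0103  0.0014  0.0115] y [-0.0116 -0.0088 -0.0007]
60 rel x [-0.0081  0.0012  0.009 ] y [-0.0091 -0.0063 -0.0001]
```

View pics/post.png

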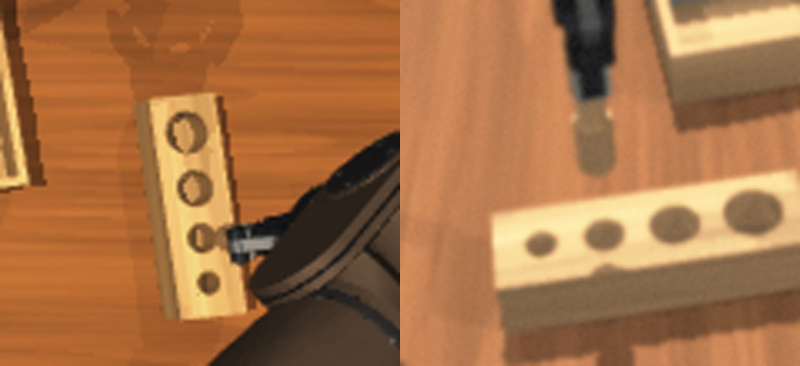

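The side half of the crop shows the post hanging at about (595,140), above the 24 mm hole at (604,234). The top half shows the hole at (203,238), partly beside the gripper. I'll measure both sub-pixel in each camera.

Run:
```python
from h import *
tc=get_state()["eef_pos"]
for n,f,th in (("side","side1.npy",(135,150,165)),("side","side0.npy",(135,150,165)),("top","top0.npy",(135,150,165))):
    c=np.load(f,allow_pickle=True).item(); g=c["frame"].max(2); up=cv2.resize(g,None,fx=4,fy=4,interpolation=cv2.INTER_CUBIC)
    for t in th:
        x0,y0=proj(c,[.456,-.3825,.045])[0]
        m=(up<t).astype(np.uint8); lab=cv2.connectedComponentsWithStats(m)[2:]
        st,ct=lab
        for s,q in zip(st,ct):
            if 100<s[4]<6000:
                uv=(q+.5)/4-.5; w=onplane(c,[uv],.045)[0]*1000
                if abs((w[1]+382-(w[0]-456)*.11))<12 and 400<w[0]<570: print(f,t,"hole uv",uv.round(1),"w",w[:2].round(1),"area",s[4],"wh px",s[2:4]/4)
c=np.load("side1.npy",allow_pickle=True).item(); P=cloud(c); k=(abs(P[...,0]-tc[0])<.03)&(abs(P[...,1]-tc[1])<.03)
for zz in range(30,76,6):
    a=proj(c,tc-[0,0,zz/1000])[0]; v=int(round(a[1])); u=np.nonzero(k[v,180:230]&(P[v,180:230,2]<tc[2]-.02)&(P[v,180:230,2]>.06))[0]+180
    if len(u): print(zz,"axis col tcp",a[0].round(2),"post",u.min(),u.max(),(u.min()+u.max())/2)
```

```text
side1.npy 135 hole uv [258.8 313.1] w [ 566.  -369.6] area 150 wh px [3.  5.5]
side1.npy 135 hole uv [252.4 316.8] w [ 551.5 -378.6] area 938 wh px [11.   9.5]
side1.npy 135 hole uv [229.2 320.1] w [ 501.8 -382.8] area 459 wh px [8.   6.75]
side1.npy 135 hole uv [208.5 322.3] w [ 457.9 -384.7] area 235 wh px [6. 5.]
side1.npy 135 hole uv [189.3 324.9] w [ 417.6 -388.2] area 186 wh px [5.5  3.75]
side1.npy 150 hole uv [252.7 314.8] w [ 552.5 -373.1] area 2387 wh px [16.25 11.75]
side1.npy 150 hole uv [229.  318.4] w [ 501.6 -378.3] area 1505 wh px [13.    9.75]
side1.npy 150 hole uv [207.8 321.6] w [ 456.6 -382.8] area 829 wh px [9.5 7. ]
side1.npy 150 hole uv [188.9 324.4] w [ 416.8 -386.9] area 435 wh px [7. 5.]
side1.npy 165 hole uv [252.6 314.7] w [ 552.4 -373. ] area 2644 wh px [16.75 12.5 ]
side1.npy 165 hole uv [229.1 318.3] w [ 501.7 -378. ] area 1764 wh px [14.  10.5]
side1.npy 165 hole uv [207.8 321.5] w [ 456.6 -382.5] area 1023 wh px [10.5  8. ]
side1.npy 165 hole uv [188.9 324.3] w [ 416.8 -386.6] area 557 wh px [7.75 6.  ]
side0.npy 135 hole uv [252.8 314.8] w [ 552.7 -3
[... 1534 characters left out ...]
w [ 414.9 -384.9] area 497 wh px [6.25 6.5 ]
top0.npy 165 hole uv [404.9 218.9] w [ 551.9 -372.3] area 1277 wh px [12.5 12.5]
top0.npy 165 hole uv [407.4 236. ] w [ 500.3 -377.7] area 1032 wh px [10.5 11. ]
top0.npy 165 hole uv [409.3 251.1] w [ 454.9 -381.1] area 816 wh px [8.75 8.75]
top0.npy 165 hole uv [411.1 264.6] w [ 414.9 -384.9] area 541 wh px [6.75 6.75]
30 axis col tcp 203.96 post 198 210 204.0
36 axis col tcp 204.2 post 199 210 204.5
42 axis col tcp 204.45 post 199 210 204.5
48 axis col tcp 204.69 post 199 210 204.5
54 axis col tcp 204.93 post 199 210 204.5
60 axis col tcp 205.16 post 200 210 205.0
66 axis col tcp 205.4 post 200 211 205.5
72 axis col tcp 205.63 post 200 210 205.0
```

```bash
python3 -m crank '[[[-0.4,1,30],0,255],[[-0.4,1,58],0,255],[[-0.4,1,60],0,255],[[-0.4,1,60],0,255],[[-0.4,1,64],0,255],[[-0.4,1,67],0,255],[[-0.4,1,70],0,255]]'; python3 t.py 456 -382.5 81 8.1
```

```text
time: 5.5
eef_pos: [0.4565, -0.3834, 0.1102]
tcp_rot: [0.998, 0.07, 0.0, 0.001]
contact_force: [-0.3, 0.6, 0.1]
opening: 0.267
finger_force: 39.3
t 5.5 pos [ 456.5 -383.4  110.2] head 8.1 F [-0.3  0.6  0.1] open 0.267 -> shift [-0.4 -1.  29.2] yaw -0.0
```

```bash
python3 -m crank '[[[0,0,8],0,255],[[0,0,16],0,255],[[0,0,23],0,255],[[0,0,26],0,255],[[0,0,28],0,255],[[0,0,28],0,255]]'; python3 t.py 456 -382.5 81 8.1
```

```text
time: 6.1
eef_pos: [0.4563, -0.3833, 0.0815]
tcp_rot: [0.998, 0.07, 0.0, 0.0]
contact_force: [1.3, 0.1, -1.2]
opening: 0.27
finger_force: 39.5
t 6.1 pos [ 456.3 -383.3   81.5] head 8.1 F [ 1.3  0.1 -1.2] open 0.27 -> shift [-0.1 -0.8  0.5] yaw -0.0
```

```bash
python3 -m crank '[[[0,0,0],0,150],[[0,0,0],0,100],[[0,0,0],0,50],[[0,0,0],0,0],[[0,0,-40],0,0],[[0,0,-80],0,0],[[0,0,-120],0,0],[[10,-45,-120],0,0],[[25,-90,-120],0,0],[[40,-135,-120],0,0]]'; python3 t.py 447.5 340.5 200 6
python3 - <<'E'
from h import *
c=cam("side"); P=cloud(c); m=(abs(P[...,0]-.457)<.03)&(abs(P[...,1]+.383)<.035)&(P[...,2]>.052); q=P[m]; print("post",len(q),np.percentile(q,[2,50,98],axis=0).round(3).tolist())
E
```

```text
time: 7.1
eef_pos: [0.4767, -0.2427, 0.2019]
tcp_rot: [0.998, 0.07, 0.001, 0.0]
contact_force: [0.8, 0.6, -0.5]
opening: 0.998
finger_force: 0.0
t 7.1 pos [ 476.7 -242.7  201.9] head 8.0 F [ 0.8  0.6 -0.5] open 0.998 -> shift [  52.  -581.7    1.5] yaw 2.0
post 319 [[0.445, -0.396, 0.054], [0.457, -0.39, 0.101], [0.467, -0.375, 0.122]]
```

```bash
python3 -m crank '[[[20,-45,0],0,0],[[40,-90,0],0,0],[[60,-138,0],0,0],[[75,-186,0],0,0],[[90,-234,0],0,0],[[95,-283,0],0,0],[[95,-332,0],0,0],[[90,-381,0],0,0],[[85,-430,0],0,0],[[75,-475,0],0,0]]' 
python3 -m crank '[[[-10,-45,0],1,0],[[-20,-90,0],2,0],[[-23,-106,0],2,0],[[-23,-106,0],2,0],[[-23,-106,0],2,0]]'; python3 t.py 447.5 340.5 42 6
```

```text
time: 8.15
eef_pos: [0.4838, 0.2391, 0.2016]
tcp_rot: [0.998, 0.071, 0.0, -0.0]
contact_force: [0.5, -0.4, 0.6]
opening: 0.999
finger_force: 0.0
time: 8.65
eef_pos: [0.4469, 0.3381, 0.2012]
tcp_rot: [0.999, 0.053, 0.0, 0.0]
contact_force: [-0.4, -0.2, 0.7]
opening: 0.999
finger_force: 0.0
t 8.65 pos [446.9 338.1 201.2] head 6.1 F [-0.4 -0.2  0.7] open 0.999 -> shift [  0.8  -2.5 159.2] yaw 0.1
```

```bash
python3 -m crank '[[[0.8,-2.5,40],0,0],[[0.8,-2.5,85],0,0],[[0.8,-2.5,125],0,0],[[0.8,-2.5,150],0,0],[[0.8,-2.5,157],0,0],[[0.8,-2.5,157],0,0],[[0.8,-2.5,157],0,120],[[0.8,-2.5,157],0,255],[[0.8,-2.5,157],0,255],[[0.8,-2.5,157],0,255]]' 40
python3 -m crank '[[[0,0,0],0,255],[[0,0,0],0,255],[[0,0,0],0,255]]' 80;  python3 t.py 447.5 340.5 124 8
```

```text
time: 9.65
eef_pos: [0.4478, 0.3417, 0.0455]
tcp_rot: [0.999, 0.053, 0.001, -0.0]
contact_force: [0.4, 0.2, -0.6]
opening: 0.329
finger_force: 0.0
time: 9.95
eef_pos: [0.4476, 0.3417, 0.0453]
tcp_rot: [0.999, 0.053, 0.001, -0.0]
contact_force: [-1.2, -0.5, 6.3]
opening: 0.222
finger_force: 78.7
t 9.95 pos [447.6 341.7  45.3] head 6.1 F [-1.2 -0.5  6.3] open 0.222 -> shift [ -0.2   1.1 -78.7] yaw -1.9
```

```bash
python3 -m crank '[[[0,0,-30],0,255],[[0,0,-70],0,255],[[0,0,-100],0,255],[[0,0,-100],0,255],[[0,0,-100],0,255]]'; python3 t.py 447.6 341.7 145 8
python3 - <<'E'
from h import *
tc=get_state()["eef_pos"]
for n in ("top","side"):
    c=cam(n); np.save(n+"2.npy",c,allow_pickle=True); P=cloud(c)
    x,y=proj(c,[.44,.34,.03])[0].astype(int); cv2.imwrite(f"pics/l_{n}.png",cv2.resize(c["frame"][y-60:y+60,x-65:x+65],(400,370),interpolation=cv2.INTER_CUBIC))
    b=(abs(P[...,0]-tc[0])<.1)&(abs(P[...,1]-tc[1])<.03)&(P[...,2]>.05)&(P[...,2]<tc[2]-.012); q=P[b]; print(n,"block",len(q)); 
    if len(q)>20: print(np.percentile(q,[1,50,99],axis=0).round(4).tolist())
cv2.imwrite("pics/lift.png",np.hstack([cv2.imread(f"pics/l_{n}.png") for n in("top","side")]))
E
```

```text
time: 10.45
eef_pos: [0.4467, 0.3411, 0.1436]
tcp_rot: [0.999, 0.053, -0.0, 0.0]
contact_force: [-0.5, 0.7, -3.1]
opening: 0.222
finger_force: 78.5
t 10.45 pos [446.7 341.1 143.6] head 6.1 F [-0.5  0.7 -3.1] open 0.222 -> shift [ 1.  -0.5 -1.4] yaw -1.9
top block 62
[[0.4212, 0.3256, 0.1018], [0.4869, 0.3327, 0.1162], [0.5153, 0.3525, 0.1314]]
side block 309
[[0.3798, 0.3172, 0.1039], [0.4496, 0.3275, 0.1173], [0.5155, 0.3396, 0.131]]
```

View pics/lift.png

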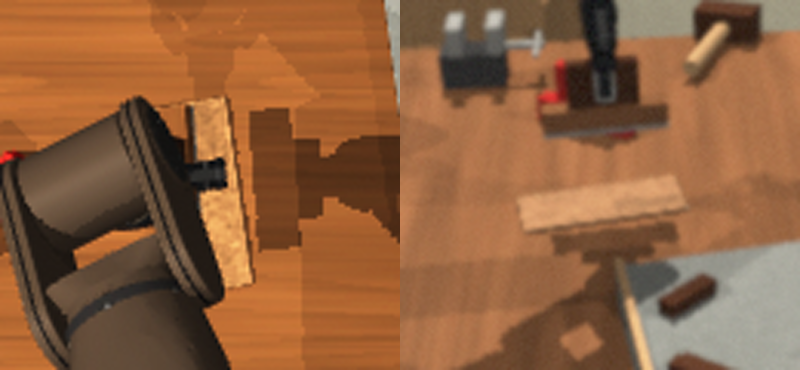

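The scraper is held level over its pad. In the side half the pad is clear, with corners near (518,200), (680,176), (686,207) and (526,232). I'll measure the pad and then plan the wipe.

```bash
python3 - <<'E'
from h import *
c=np.load("side2.npy",allow_pickle=True).item(); P=cloud(c)
x,y=proj(c,[.44,.34,.03])[0].astype(int); s=130/400
# crop px -> image
def im(a,b): return (x-65+(a-400)*s, y-60+b*120/370)
# rows mask by depth height and colour
h=cv2.cvtColor(c["frame"],cv2.COLOR_BGR2HSV); g=c["frame"].max(2)
roi=np.zeros(g.shape,bool); x0,y0=im(510,170); x1,y1=im(695,238); roi[int(y0):int(y1),int(x0):int(x1)]=1
for nm,m in (("depth",roi&(P[...,2]>.0035)&(P[...,2]<.03)),("sat",roi&(c["frame"][...,0]>np.percentile(c["frame"][roi][:,0],60)))):
    m=cv2.morphologyEx(m.astype(np.uint8),cv2.MORPH_OPEN,np.ones((2,2))); q=max(cv2.findContours(m,cv2.RETR_EXTERNAL,cv2.CHAIN_APPROX_NONE)[0],key=cv2.contourArea)
    w=onplane(c,q[:,0],.006)[:,:2]*1000; r=cv2.minAreaRect(w.astype(np.float32)); print(nm,r,"z",np.nanmedian(P[m>0][:,2]))
cor=np.array([im(*p) for p in((518,200),(680,176),(686,207),(526,232))]); w=onplane(c,cor-.0,.006)[:,:2]*1000; print("typed corners",w.round(0).tolist(),w.mean(0))
# chips still where they were, from top2 + side
c=np.load("side2.npy",allow_pickle=True).item()
import m
E
python3 t.py 587 24 145 8.1
```

```text
depth ((438.5468444824219, 334.683349609375), (189.121337890625, 86.55744934082031), 9.238266944885254) z 0.006246285545577823
sat ((437.1848449707031, 340.84063720703125), (185.85177612304688, 76.61238861083984), 9.707741737365723) z 0.006488812259533516
typed corners [[339.0, 359.0], [530.0, 396.0], [534.0, 321.0], [353.0, 285.0]] [438.70372114 340.29867228]
deck px 428 324 ctr [587.   24.1] size [218.2 258. ] ang 8.1
boardall px 455 320 ctr [594.1 -27.3] size [236.8 363.4] ang 8.1
chips px 410 356 ctr [522.7  60.5] size [59. 19.] ang 45.1
chips px 466 285 ctr [660.7 -49. ] size [25.1 69.6] ang 58.4
chips px 473 350 ctr [534.7 -61.2] size [30.3 65.6] ang 52.8
posttop px 401 289 ctr [634.5  78.1] size [25.4 19.5] ang 0.1
gauge px 637 378 ctr [ 484.3 -376.3] size [199.7  63.5] ang 5.8
holes px 643 413 ctr [ 415.3 -385.9] size [14.8 15.2] ang 0.2
holes px 650 345 ctr [ 536.8 -406.6] size [91.2  6.5] ang 5.4
holes px 633 342 ctr [ 550. -371.] size [33.4 33.7] ang 0.2
holes px 639 393 ctr [ 453.8 -381.7] size [20.8 21.3] ang 0.2
handle px 261 396 ctr [446.1 338. ] size [79.5 25.4] ang 7.1
pad+ px 265 404 ctr [428.1 346.8] size [202.2  89.6] ang 6.6
padbright px 265 404 ctr [429.5 346.1] size [202.8  84.5] ang 9.1
jar px 267 261 ctr [719.9 351.4] size [77.1 63.3] ang 31.6
cal px 402 224 ctr [806.8  75.5] size [44.1 94. ] ang 2.6
side px 608 249 ctr [ 745.8 -346.8] size [149.4  72.8] ang 80.1
t 10.55 pos [445.5 340.4 141.5] head 6.1 F [-0.7 -0.9 -2.3] open 0.221 -> shift [107.2 329.6  -3.4] yaw -2.0
```

```bash
python3 -m crank '[[[12,35,0],-1,255],[[26,75,0],-2,255],[[40,115,0],-2,255],[[54,155,0],-2,255],[[63,190,0],-2,255],[[68,215,0],-2,255],[[70.3,226.4,0],-2,255],[[70.3,226.4,15],-2,255],[[70.3,226.4,30],-2,255],[[70.3,226.4,30],-2,255]]'; python3 t.py 539.5 122.8 93 8.1
```

```text
time: 11.55
eef_pos: [0.5374, 0.1247, 0.1097]
tcp_rot: [0.997, 0.071, -0.004, -0.0]
contact_force: [-0.0, 0.3, -2.4]
opening: 0.222
finger_force: 78.7
t 11.55 pos [537.4 124.7 109.7] head 8.2 F [-0.   0.3 -2.4] open 0.222 -> shift [ 1.9  2.2 16.7] yaw 0.1
```

```bash
python3 -m crank '[[[1,0,5],0,255],[[1,0,10],0,255],[[1,0,14],0,255],[[1,0,17],0,255],[[1,0,17],0,255],[[1,0,17],0,255]]'; python3 t.py 539.5 122.8 93 8.1
python3 - <<'E'
from h import *
tc=get_state()["eef_pos"]; c=cam("side"); P=cloud(c)
b=(abs(P[...,0]-tc[0])<.1)&(abs(P[...,1]-tc[1])<.03)&(P[...,2]>.052)&(P[...,2]<.078); q=P[b]; print(len(q),np.percentile(q,[1,50,99],axis=0).round(4).tolist())
x,y=proj(c,[.57,.06,.06])[0].astype(int); cv2.imwrite("pics/w0.png",cv2.resize(c["frame"][y-75:y+75,x-100:x+100],(800,600),interpolation=cv2.INTER_CUBIC))
E
```

```text
time: 12.15
eef_pos: [0.5421, 0.1237, 0.0975]
tcp_rot: [0.998, 0.07, 0.0, -0.0]
contact_force: [-0.4, 0.1, -2.4]
opening: 0.225
finger_force: 78.7
t 12.15 pos [542.1 123.7  97.5] head 8.1 F [-0.4  0.1 -2.4] open 0.225 -> shift [-2.7  0.6  4.5] yaw -0.0
316 [[0.4572, 0.0964, 0.0521], [0.5385, 0.1103, 0.0664], [0.6364, 0.1391, 0.0778]]
```

View pics/w0.png

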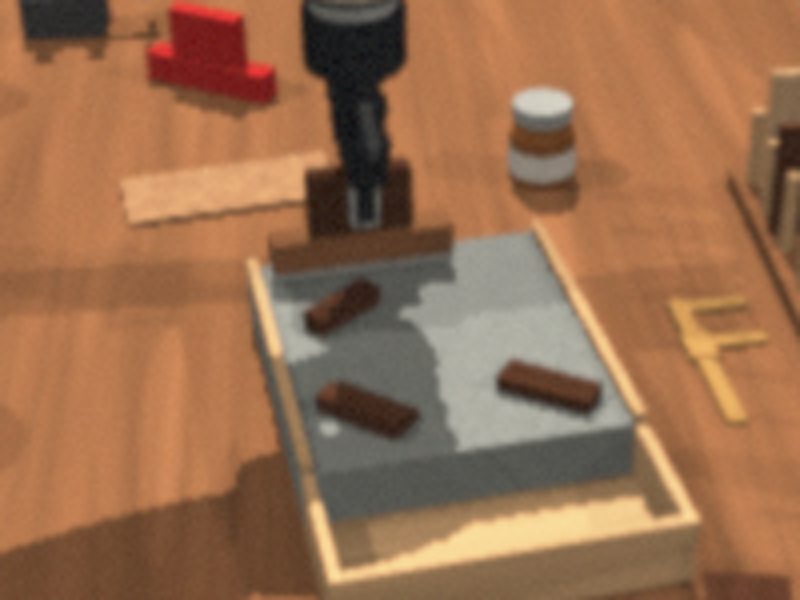

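The side crop shows the scraper at (362,245), inside the fences and upright. All three offcuts are in front of it at (342,305), (367,408) and (550,385). I'll lower it a bit and wipe.

```bash
python3 -m crank '[[[-1,0,3],0,255],[[-1,0,5],0,255],[[-1,0,5],0,255],[[-1,8,5],0,255],[[-1,18,5],0,255],[[-1,30,5],0,255],[[-1,42,5],0,255]]'; python3 t.py 539.5 122.8 93 8.1
python3 -m crank '[[[0,14,0],0,255],[[0,28,0],0,255],[[0,42,0],0,255],[[0,56,0],0,255],[[0,70,0],0,255],[[0,84,0],0,255],[[0,98,0],0,255],[[0,112,0],0,255],[[0,112,0],0,255]]'; python3 t.py 539.5 122.8 93 8.1
python3 - <<'E'
from h import *
c=cam("side"); x,y=proj(c,[.58,-.02,.06])[0].astype(int); cv2.imwrite("pics/w1.png",cv2.resize(c["frame"][y-75:y+75,x-100:x+100],(800,600),interpolation=cv2.INTER_CUBIC))
E
```

```text
time: 12.9
eef_pos: [0.5472, 0.0807, 0.0925]
tcp_rot: [0.998, 0.07, 0.0, 0.0]
contact_force: [-0.0, 0.5, -1.7]
opening: 0.226
finger_force: 78.8
t 12.9 pos [547.2  80.7  92.5] head 8.1 F [-0.   0.5 -1.7] open 0.226 -> shift [ -1.7 -42.7  -0.6] yaw -0.0
time: 13.8
eef_pos: [0.5631, -0.0308, 0.0925]
tcp_rot: [0.998, 0.069, 0.0, 0.0]
contact_force: [0.5, 0.3, -2.3]
opening: 0.227
finger_force: 78.8
t 13.8 pos [563.1 -30.8  92.5] head 8.0 F [ 0.5  0.3 -2.3] open 0.227 -> shift [  -2.1 -155.4   -0.6] yaw -0.1
```

View pics/w1.png

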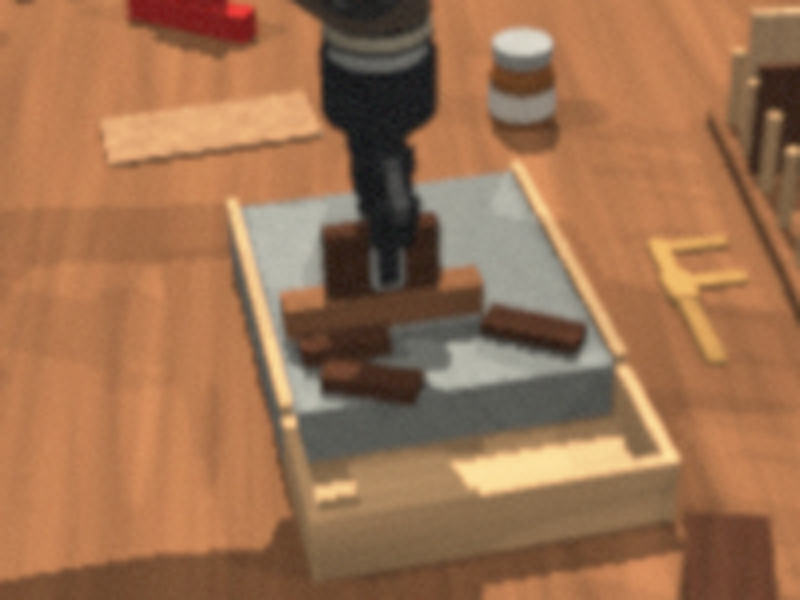

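The wipe works: both left offcuts, at (345,345) and (372,380), are pushed ahead of the block. I'll carry on over the edge.

```bash
python3 -m crank '[[[-1,14,0],0,255],[[-1,28,0],0,255],[[-1,42,0],0,255],[[-1,56,0],0,255],[[-1,70,0],0,255],[[-1,82,0],0,255],[[-1,92,0],0,255],[[-1,98,0],0,255],[[-1,98,0],0,255],[[-1,98,0],0,255]]'; python3 t.py 539.5 122.8 93 8.1
python3 - <<'E'
from h import *
c=cam("side"); x,y=proj(c,[.58,-.06,.06])[0].astype(int); cv2.imwrite("pics/w2.png",cv2.resize(c["frame"][y-75:y+75,x-100:x+100],(800,600),interpolation=cv2.INTER_CUBIC))
E
```

```text
time: 14.85
eef_pos: [0.5753, -0.1259, 0.0922]
tcp_rot: [0.998, 0.07, -0.0, -0.0]
contact_force: [-0.3, -0.3, -2.2]
opening: 0.225
finger_force: 78.8
t 14.85 pos [ 575.3 -125.9   92.2] head 8.1 F [-0.3 -0.3 -2.2] open 0.225 -> shift [  -0.5 -251.2   -0.7] yaw -0.0
```

View pics/w2.png

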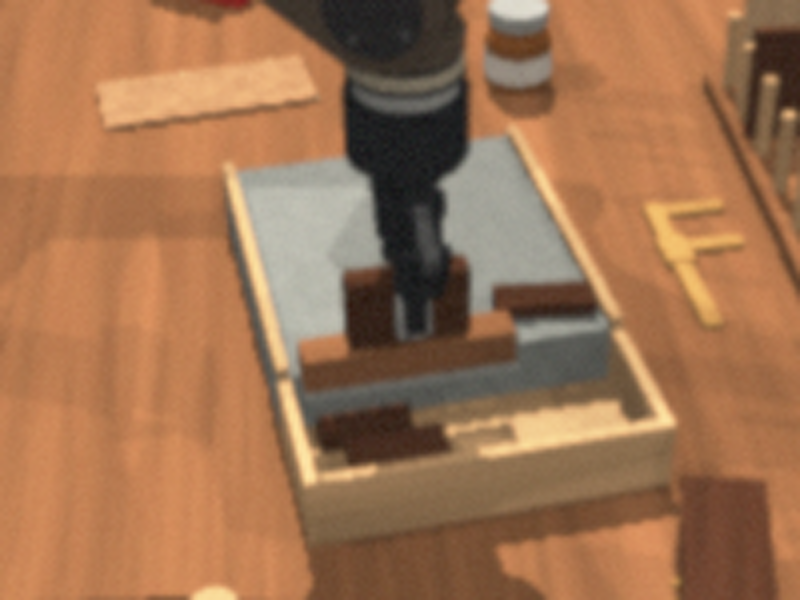

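Two offcuts are in the trough at (365,425) and (395,440). The third lies near the edge at (545,298). I'll lift, go back and across, and wipe again.

```bash
python3 -m crank '[[[0,0,-20],0,255],[[0,0,-38],0,255],[[15,-30,-38],0,255],[[35,-65,-38],0,255],[[55,-90,-38],0,255],[[68.5,-106,-38],0,255],[[68.5,-106,-38],0,255],[[68.5,-106,-20],0,255],[[68.5,-106,0],0,255],[[68.5,-106,0],0,255]]'; python3 t.py 575.3 -125.9 93 8.1
python3 - <<'E'
from h import *
c=cam("side"); x,y=proj(c,[.58,-.06,.06])[0].astype(int); cv2.imwrite("pics/w3.png",cv2.resize(c["frame"][y-75:y+75,x-100:x+100],(800,600),interpolation=cv2.INTER_CUBIC))
E
```

```text
time: 15.9
eef_pos: [0.6268, -0.0117, 0.0903]
tcp_rot: [0.998, 0.07, -0.002, -0.0]
contact_force: [-0.4, -0.4, -1.7]
opening: 0.224
finger_force: 78.9
t 15.9 pos [626.8 -11.7  90.3] head 8.1 F [-0.4 -0.4 -1.7] open 0.224 -> shift [-67.  105.8  -2.5] yaw -0.0
```

View pics/w3.png

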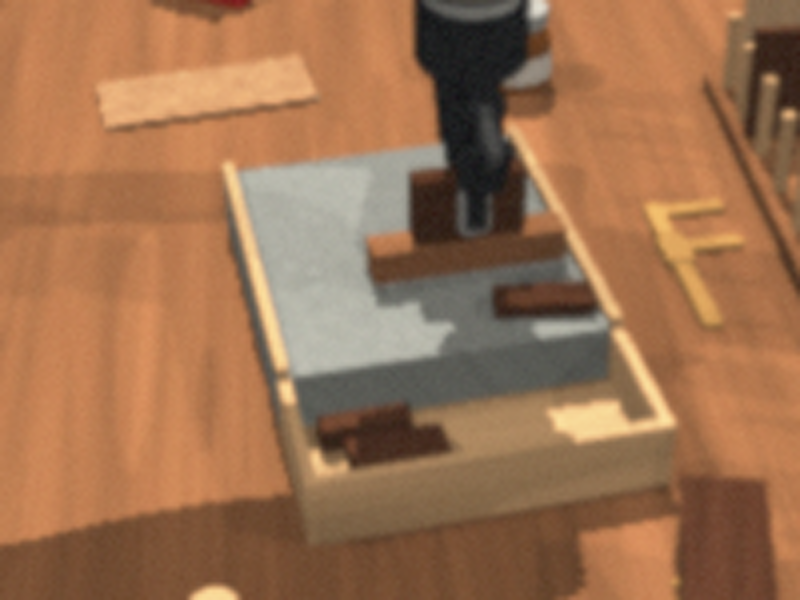

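The scraper at (470,245) sits behind the last offcut (545,298), just inside the right fence. I'll wipe again.

```bash
python3 -m crank '[[[-1,10,0],0,255],[[-1.5,22,0],0,255],[[-1.5,35,0],0,255],[[-1.5,48,0],0,255],[[-1.5,61,0],0,255],[[-1.5,74,0],0,255],[[-1.5,87,0],0,255],[[-1.5,98,0],0,255],[[-1.5,106,0],0,255],[[-1.5,110,0],0,255]]'; python3 -m crank '[[[0,0,0],0,255],[[0,0,0],0,255],[[0,0,0],0,255]]'; python3 t.py 437.5 341 160 8
cat > chk.py <<'E'
from h import *
c=cam("side"); P=cloud(c); g=c["frame"].max(2); C=np.array([588,23.5])/1000; a=np.radians(8.1)
d=P[...,:2]-C; bx=d[...,0]*np.cos(a)+d[...,1]*np.sin(a); by=-d[...,0]*np.sin(a)+d[...,1]*np.cos(a)
for n,lo,hi in(("deck",-.125,.128),("trough",-.227,-.131)):
    m=((abs(bx)<.108)&(by>lo)&(by<hi)&(g<85)&(P[...,2]<(.07 if n=="deck" else .045))).astype(np.uint8)
    nl,l,st,ct=cv2.connectedComponentsWithStats(m)
    for i in range(1,nl):
        if st[i,4]>25: q=l==i; print(n,"n",st[i,4],"px",ct[i].round(),"board xy",(np.median(bx[q])*1000).round(),(np.median(by[q])*1000).round(),"z",np.percentile(P[q][:,2],[5,95]).round(3))
x,y=proj(c,[.58,-.06,.06])[0].astype(int); cv2.imwrite("pics/w4.png",cv2.resize(c["frame"][y-75:y+75,x-100:x+100],(800,600),interpolation=cv2.INTER_CUBIC))
E
python3 chk.py
```

```text
time: 16.95
eef_pos: [0.6424, -0.1215, 0.0923]
tcp_rot: [0.998, 0.07, 0.0, -0.0]
contact_force: [0.0, -0.4, -3.2]
opening: 0.222
finger_force: 78.9
time: 17.25
eef_pos: [0.6422, -0.12, 0.0923]
tcp_rot: [0.997, 0.071, -0.0, -0.0]
contact_force: [-0.4, -0.3, -1.8]
opening: 0.221
finger_force: 78.9
t 17.25 pos [ 642.2 -120.    92.3] head 8.1 F [-0.4 -0.3 -1.8] open 0.221 -> shift [-137.7 -485.3  -67.6] yaw 0.1
trough n 229 px [293. 243.] board xy 73.0 -155.0 z [0.011 0.033]
trough n 107 px [247. 254.] board xy -49.0 -162.0 z [0.014 0.025]
```

The deck is clear by measurement. Now back to the pad.

```bash
python3 -m crank '[[[0,0,-35],0,255],[[0,0,-65],0,255],[[-8,-35,-65],0,255],[[-20,-75,-65],0,255],[[-32,-118,-65],0,255],[[-44,-160,-65],0,255],[[-56,-203,-65],0,255],[[-68,-246,-65],0,255],[[-80,-289,-65],0,255],[[-92,-330,-65],0,255]]'; python3 -m crank '[[[-10,-40,0],0,255],[[-22,-80,0],0,255],[[-34,-120,0],0,255],[[-42,-145,0],0,255],[[-45.7,-155,0],0,255],[[-45.7,-155,0],0,255],[[-45.7,-155,0],0,255]]'; python3 t.py 437.5 341 46 8; python3 chk.py
```

```text
time: 18.3
eef_pos: [0.5037, 0.1952, 0.1576]
tcp_rot: [0.997, 0.071, 0.0, -0.0]
contact_force: [1.0, 0.1, -2.3]
opening: 0.222
finger_force: 78.9
time: 19.0
eef_pos: [0.4381, 0.3397, 0.1573]
tcp_rot: [0.998, 0.07, 0.0, 0.0]
contact_force: [0.2, -0.1, -2.1]
opening: 0.231
finger_force: 78.8
t 19.0 pos [438.1 339.7 157.3] head 8.1 F [ 0.2 -0.1 -2.1] open 0.231 -> shift [ -0.4  -1.4 111.3] yaw 0.1
deck n 85 px [218. 194.] board xy -90.0 95.0 z [0.048 0.052]
trough n 226 px [292. 242.] board xy 71.0 -155.0 z [0.01  0.035]
trough n 35 px [261. 241.] board xy -10.0 -132.0 z [0.014 0.043]
trough n 38 px [271. 240.] board xy 18.0 -132.0 z [0.016 0.041]
trough n 96 px [240. 254.] board xy -80.0 -160.0 z [0.009 0.026]
```

```bash
python3 -m crank '[[[0,-1,40],0,255],[[0,-1,75],0,255],[[0,-1,98],0,255],[[0,-1,106],0,255],[[0,-1,109],0,255],[[0,-1,109],0,255],[[0,-1,109],0,255]]'; python3 -m crank '[[[0,0,1],0,255],[[0,0,2],0,255],[[0,0,2],0,255]]'; python3 t.py 437.5 341 46 8
```

```text
time: 19.75
eef_pos: [0.4392, 0.3417, 0.0501]
tcp_rot: [0.998, 0.07, 0.002, -0.001]
contact_force: [-0.6, -0.1, -2.3]
opening: 0.226
finger_force: 78.9
time: 20.05
eef_pos: [0.4378, 0.3414, 0.0467]
tcp_rot: [0.998, 0.07, 0.0, -0.0]
contact_force: [0.2, -0.8, -1.8]
opening: 0.221
finger_force: 78.9
t 20.05 pos [437.8 341.4  46.7] head 8.1 F [ 0.2 -0.8 -1.8] open 0.221 -> shift [-0.4  0.4  0.7] yaw 0.1
```

```bash
python3 -m crank '[[[0,0,0.7],0,255],[[0,0,1.4],0,255],[[0,0,1.4],0,255],[[0,0,1.4],0,255]]'; python3 -m crank '[[[0,0,0],0,170],[[0,0,0],0,130],[[0,0,0],0,60],[[0,0,0],0,0],[[0,0,0],0,0],[[0,0,0],0,0]]' 20; python3 -m crank '[[[0,0,-35],0,0],[[0,0,-75],0,0],[[0,0,-115],0,0],[[0,0,-155],0,0],[[40,30,-175],0,0],[[70,70,-175],0,0],[[90,110,-175],0,0],[[110,150,-175],0,0],[[120,190,-175],0,0],[[130,230,-175],0,0]]'
python3 - <<'E'
from h import *
c=cam("side");P=cloud(c)
b=(abs(P[...,0]-.438)<.12)&(abs(P[...,1]-.341)<.06)&(P[...,2]>.075); q=P[b]; print("handle side",len(q),np.percentile(q,[2,50,98],axis=0).round(3).tolist())
b=(abs(P[...,0]-.438)<.12)&(abs(P[...,1]-.341)<.06)&(P[...,2]>.015)&(P[...,2]<.032); q=P[b]; print("block",np.percentile(q,[1,50,99],axis=0).round(3).tolist())
b=(abs(P[...,0]-.457)<.03)&(abs(P[...,1]+.383)<.035)&(P[...,2]>.052); q=P[b]; print("post",len(q),np.percentile(q,[2,50,98],axis=0).round(3).tolist())
ims=[]
for p in ([.44,.34,.03],[.58,-.12,.03]):
    x,y=proj(c,p)[0].astype(int); ims.append(cv2.resize(c["frame"][y-45:y+45,x-60:x+60],(400,300),interpolation=cv2.INTER_CUBIC))
t=cam("top")
for p in ([.44,.34,.03],[.59,-.08,.03]):
    x,y=proj(t,p)[0].astype(int); ims.append(cv2.resize(t["frame"][y-45:y+45,x-60:x+60],(400,300),interpolation=cv2.INTER_CUBIC))
P=cloud(t); b=(abs(P[...,0]-.438)<.12)&(abs(P[...,1]-.341)<.06)&(P[...,2]>.082); q=P[b]
if len(q)>10: print("top handle",len(q),cv2.minAreaRect((q[:,:2]*1000).astype(np.float32)),np.median(q[:,2]))
cv2.imwrite("pics/end.png",np.vstack([np.hstack(ims[:2]),np.hstack(ims[2:])]))
E
```

```text
time: 20.45
eef_pos: [0.4378, 0.3414, 0.0451]
tcp_rot: [0.998, 0.07, 0.0, -0.0]
contact_force: [-0.7, 0.2, 0.4]
opening: 0.226
finger_force: 79.0
time: 21.05
eef_pos: [0.4378, 0.3413, 0.045]
tcp_rot: [0.998, 0.07, 0.0, -0.0]
contact_force: [-0.5, -0.6, -0.8]
opening: 1.003
finger_force: 0.0
time: 22.05
eef_pos: [0.5994, 0.1301, 0.2198]
tcp_rot: [0.998, 0.07, -0.0, -0.0]
contact_force: [-0.2, 0.7, -0.5]
opening: 0.998
finger_force: 0.0
handle side 140 [[0.402, 0.324, 0.076], [0.441, 0.334, 0.086], [0.479, 0.35, 0.091]]
block [[0.373, 0.315, 0.015], [0.44, 0.329, 0.023], [0.507, 0.34, 0.032]]
post 322 [[0.445, -0.396, 0.053], [0.457, -0.391, 0.102], [0.468, -0.374, 0.122]]
top handle 193 ((436.6082458496094, 341.4568176269531), (79.38749694824219, 21.230234146118164), 7.31292200088501) 0.08762650501671798
```

View pics/end.png

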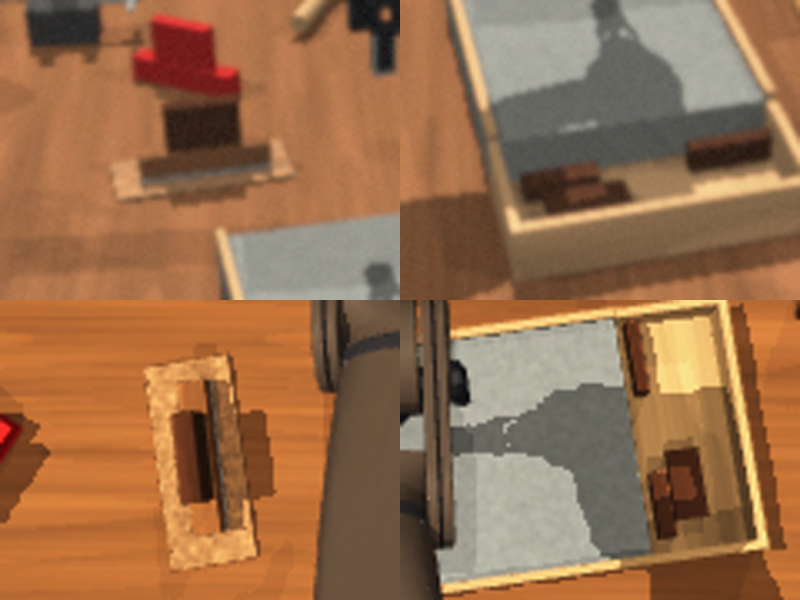

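The end picture shows the scraper upright and centred on the pad (top half: (205,455), pad centre (200,462)). All three offcuts are in the trough at (637,358), (663,503) and (686,485), and the post measures seated in its hole. I'm handing in.

```bash
python3 -m crank '[[[0,0,0],0,0],[[0,0,0],0,0],[[0,0,0],0,0]]' >/dev/null; python3 -c "from plant import ctrl; print(ctrl.sign_off())"
```

```text
the job is handed in; nothing more can be done
None
```

The job is handed in (no verdict came back): by my last camera check the post is seated in the 24 mm hole, all three offcuts lie in the trough, and the scraper stands upright and released, centred on its pad.

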